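Fold the stay and shut the mouthpiece chest

ROBOT

A 6-joint arm with a two-finger parallel gripper is mounted at the origin on the work surface. World frame = base frame: x ahead of the robot, y to its left, z up, the work surface at z = 0. Lengths are in m, angles in rad, forces in N, time in s.
With the tool pointing down it reaches from about 0.35 to 0.875 m from the base axis. Payload 4.2 kg.
Tool frame: the origin (TCP) lies at the very end of the fingers, on their centre line; the grasp point (between the pads) lies 19 mm behind it; z points along the fingers, y is the line along which they close (so a half turn about z gives the same grasp; the last joint's range is limited). The gripper opens to 85 mm and grips with 20 to 120 N. Pads are 22 mm wide; open, the fingers measure 114 mm over their backs; the gripper's body (76 mm by 85 mm) begins 54 mm behind the grasp point. The pads swing forward as they close: fully open they stand 13 mm farther back than shut.
Start: joints at [1.57, 0.385, 0.008, 0, -1.194, -0.259], TCP at [0.161, 0.604, 0.231] pointing down, gripper open.
Joint ranges: [-3.14, 3.14], [-1.21, 2.06], [-1.07, 1.41], [-3.16, 2.05], [-2.99, -0.16], [-3.1, 3.1]. Speed limits (rad/s): [2.79, 2.79, 3.14, 3.14, 3.14, 3.14].

INTERFACE

Orientations are given as [roll, pitch, yaw] about the fixed x, y, z axes, in that order (R = Rz(yaw) Ry(pitch) Rx(roll)).
In Python, from bench import manip, cams gives the robot as it stands.
- The arm moves only by the tool carry_out, never from a script. Its argument "series" is a list of rows, each an object with "translation": the shift along the tool's x, y, z in mm, a list of three; "twist": the turn about the tool's z in rad; "fingers": the finger opening in mm, from 0 to 85.4. A call has 1 to 12 rows; each row shifts and turns the commanded pose from where the row before left it, along the tool's axes as they then stand; what a row does not reach is not made up. A row lasts 1/12 s, in which the tool goes at most 41.7 mm and 7.16 degrees, less where a joint would pass 70% of its speed; a pose out of reach is approached as far as the arm can. A call with a gripper value outside its range is refused whole. The fingers move at their own pace and stop on an object; "squeeze" is the grip in N (left out, the last holds). Time passes only in rows, so rows that do not move let the fingers close. It gives the time, the measured TCP pose, the force, the opening and the grip force at its end, in the units of the state.
- manip.state(): the state, without advancing time (a new reading comes with each control period).
- cams.snapshot(name): name is "side" or "top"; returns a dict with "img" (384x512x3 uint8, red, green, blue), "mtx" (3x3 intrinsics, pixels), "k1" (the pictures are not rectified: a ray, as slopes to the right and down, at radius r is drawn at 1 + k1 r^2 times it, then the intrinsics apply), "world_from_camera" (4x4, takes a point from camera to world coordinates). Camera axes: x right, y up, looking along -z (the intrinsics and any distortion apply to the point x, -y, -z); pixel columns grow to the right and rows downward; lengths in m; the calibration is good to about 2 mm. A picture is of the moment at which its call begins. There is no depth.
- manip.hand_in(): hands the job in; it is judged then, once.
The state is a dict: "t": time; "joints": joint angles; "qd": joint speeds; "tau": joint torques, N m; "ee_pos": TCP position; "ee_rot": TCP orientation; "ft_force": force on the tool from outside, world axes, zero at the start; "moment": the same for the moment, N m; "opening": finger opening in m; "finger_force": force on a finger pad.
Only numpy, scipy, OpenCV 4.12 (cv2) and the standard library are available. Lean on these libraries where they do the work, as an engineer would, in place of code of your own. Each camera call takes 0.05 s, during which the arm holds its last target. There are 200 camera calls.

TASK

Two mouthpiece chests stand open on the repair bench, each lid propped by a folding steel stay on its left end. Shut the wider chest: press its stay's knee tab down to break the straightened joint, then lower its lid gently until it is fully shut, and let go. Leave the narrow chest standing open.

Things in the scene. Friction and masses are not known exactly. Their poses are not given: they have to be found in the camera images.
- wide_lid_edge (a point): middle of the free edge of the wide chest's lid (12 mm board, 200 mm deep, 220 mm wide), on its outer (top) face; about 319 mm above the bench at the start. Axes: x from the free edge to the hinge line (the hinge axis is 200 mm along +x and 12 mm along -z from here), y along the hinge to the chest's left seen from the robot, z out of the outer face (up when shut, away from the robot when open)
- wide_tab (a point): knee tab of the wide chest's stay: a level round steel bar, 15 mm thick, standing out 75 mm from the chest's left end, parallel to the hinge; the point is on its axis, 55 mm out from the end wall, at the start 145 mm above the bench, 114 mm in front of the hinge line, open from above. Pressed down 20 mm (1 to 6 N) it swings down and away from the robot (4 mm back per 10 mm down) and stays broken
- wide: the wide chest: dark wooden box full of mouthpieces, fixed on the bench, 200 mm deep, 220 mm wide, rim 120 mm above the bench; origin under its centre, x away from the robot, y to its left. The lid's hinge runs along the top of its back wall. The stay on its left end is two flat steel links, 80 and 110 mm long, from the end wall near the front up to the knee tab and on to the lid
- wide_knee (a joint): fold of the wide chest's stay at its knee, rad: 0 locked (a little past straight, against its stop, so that the lid cannot be lowered), 0.12 straight, growing as it folds, about 1.9 when the lid is shut. Once past straight it stays broken, and pushing the lid down folds it further
- wide_lid (a joint): opening angle of the wide chest's lid, rad: 0 shut, about 1.40 propped open. The hinge is stiff: once the stay is broken the lid stays where it is left and needs some 1 to 5 N near its free edge, pushed on its outer face, to lower it
- narrow_lid (a joint): opening angle of the narrow chest's lid, rad, about 1.40: the same kind of box and stay but only 130 mm wide, on the other side of the bench from the wide one (either may be on the left); it is to stay open

How it is judged:
By the outcome, as a careful person would: the job done as asked, in the order asked, and still so for the second after the job is handed in, with the robot touching nothing.
It also fails if it takes over 43 s, if anything falls off the work surface, if the arm or the gripper's body presses on something with over 40 N, if the wrist force passes 120 N, or if a joint passes its speed limit or range.

## Working session

There is one attempt and no reset: what is moved stays moved. The work goes in short steps, Python scripts to look and compute and a tool call to move; the robot and the scene stay as the last step left them, time stands still between calls to the robot, and variables do not carry over. Pictures are saved under pics/ and viewed, at most 10 in all, crops included, and the job is handed in when it is done.

Besides the shell and the picture viewer there is one more tool, called after "Emit:" by a JSON object that holds its "fn" and its "kwargs". carry_out: Moves the arm, as the interface text tells. Its arguments: {"type":"object","properties":{"series":{"type":"array"},"squeeze":{"type":"number"}},"required":["series"]}

```bash
mkdir -p pics && cat > h.py <<'E'
import numpy as np, cv2
from bench import manip, cams
def ray(s,u,v):
    K=s["mtx"];k=s["k1"]
    d=np.array([(u-K[0][2])/K[0][0],(v-K[1][2])/K[1][1]]);p=d.copy()
    for _ in range(20): p=d/(1+k*(p@p))
    T=np.array(s["world_from_camera"])
    w=T[:3,:3]@np.array([p[0],-p[1],-1]);return T[:3,3],w/np.linalg.norm(w)
def plane(s,u,v,z):
    o,w=ray(s,u,v);return o+w*(z-o[2])/w[2]
def cross(s1,p1,s2,p2):
    o1,a=ray(s1,*p1);o2,b=ray(s2,*p2)
    t=np.linalg.lstsq(np.c_[a,-b],o2-o1,rcond=None)[0]
    x,y=o1+a*t[0],o2+b*t[1];return (x+y)/2,np.linalg.norm(x-y)
def proj(s,P):
    T=np.linalg.inv(np.array(s["world_from_camera"]));c=T[:3,:3]@P+T[:3,3]
    p=np.array([c[0],-c[1]])/-c[2];p=p*(1+s["k1"]*(p@p));K=s["mtx"]
    return K[0][0]*p[0]+K[0][2],K[1][1]*p[1]+K[1][2]
E
python3 - <<'E'
from h import *
import pickle
S={n:cams.snapshot(n) for n in("side","top")}
pickle.dump(S,open("s0.pkl","wb"))
for n in S:
    cv2.imwrite(f"pics/{n}0.png",cv2.resize(S[n]["img"][:,:,::-1],(800,600),interpolation=cv2.INTER_CUBIC))
    print(n,np.round(S[n]["world_from_camera"],3).tolist(),S[n]["k1"])
s=manip.state();print(s["t"],s["ee_pos"],s["ee_rot"])
E
```

```text
side [[0.974, 0.161, -0.161, 0.371], [-0.227, 0.657, -0.719, -0.712], [-0.01, 0.736, 0.677, 0.953], [0.0, 0.0, 0.0, 1.0]] -0.11707207586716185
top [[0.01, 0.995, -0.095, 0.434], [-1.0, 0.009, -0.012, 0.063], [-0.011, 0.095, 0.995, 1.454], [0.0, 0.0, 0.0, 1.0]] -0.027149949605725344
0.1 [0.1603977  0.60353588 0.23032557] [ 3.13964667e+00 -8.86700444e-05 -2.59979289e-01]
```

View pics/side0.png

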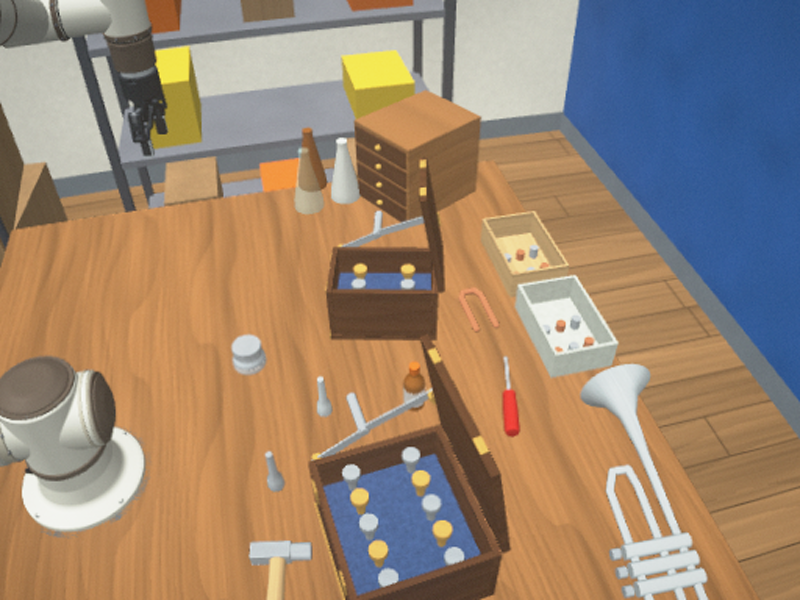

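View pics/top0.png

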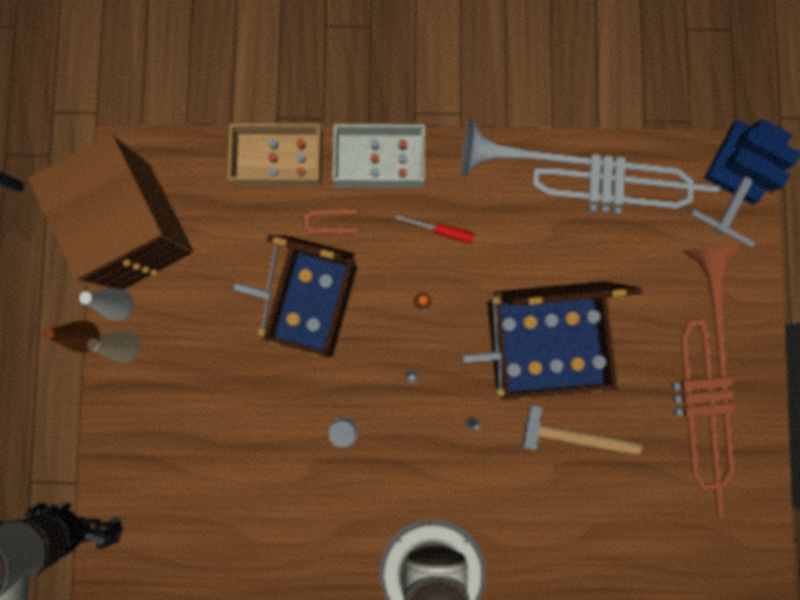

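The wide chest is on the right. In the 800×600 views its tab runs (465,359)–(499,356) in top and (350,396)–(364,428) in side. Its lid hinge is along the far side, from (497,295) to about (610,290) in top.

```bash
python3 - <<'E'
from h import *
import pickle
S=pickle.load(open("s0.pkl","rb"));f=.64
t,s=S["top"],S["side"]
P=lambda u,v:(u*f,v*f)
r=lambda x:np.round(x,4)
print("tab tip x",*map(r,cross(t,P(465,359),s,P(350,396))))
print("tab root x",*map(r,cross(t,P(497,356.5),s,P(364,428))))
print("tab tip pl",r(plane(t,*P(465,359),.145)),"root",r(plane(t,*P(497,356.5),.145)))
# rim corners top view z=.12
for n,p in dict(fl=(495,397),fr=(614,386),bl=(489,300)).items(): print(n,r(plane(t,*P(*p),.12)))
# lid edge ends
print("lid R",r(plane(t,*P(641,290),.319)),"lid L",r(plane(t,*P(489,299),.319)))
cv2.imwrite("pics/topc.png",cv2.resize(t["img"][170:265,285:420,::-1],(800,563),interpolation=cv2.INTER_CUBIC))
cv2.imwrite("pics/sidec.png",cv2.resize(s["img"][210:384,190:340,::-1],(517,600),interpolation=cv2.INTER_CUBIC))
E
```

```text
tab tip x [ 0.4401 -0.0542  0.1489] 0.001
tab root x [ 0.4473 -0.1152  0.1477] 0.0048
tab tip pl [ 0.4396 -0.0545  0.145 ] root [ 0.445  -0.1153  0.145 ]
fl [ 0.3673 -0.1146  0.12  ]
fr [ 0.3903 -0.3447  0.12  ]
bl [ 0.555  -0.1035  0.12  ]
lid R [ 0.5559 -0.332   0.319 ] lid L [ 0.5386 -0.0787  0.319 ]
```

View pics/topc.png

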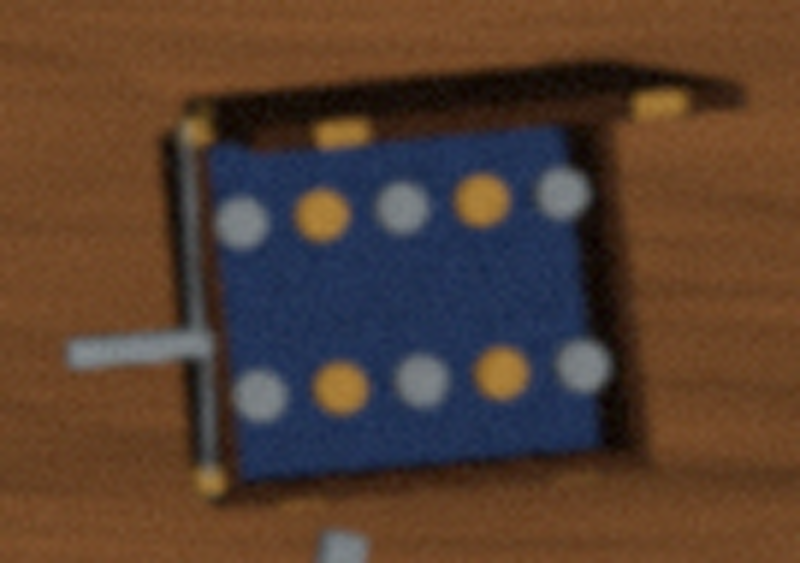

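View pics/sidec.png

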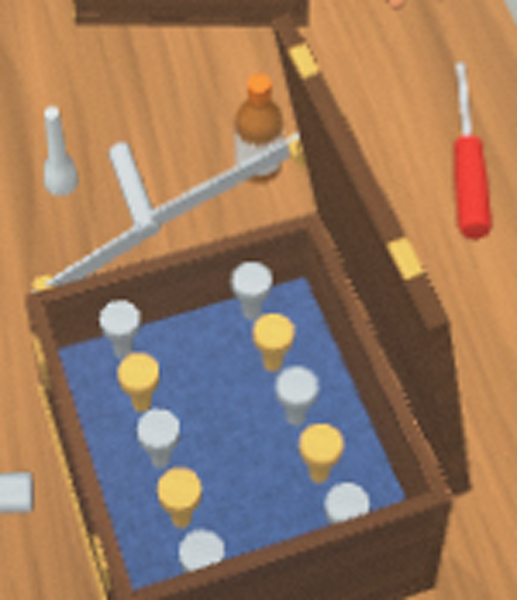

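Pixels and the expected geometry agree. The tab tip is at about (0.440,−0.055), so the tab point is about (0.442,−0.075,0.145). Chest yaw is about 0.1 and the middle of the hinge is at about (0.572,−0.228,0.12). I'll move over the tab with the fingers shut.

Emit:
{"fn": "carry_out", "kwargs": {"series": [{"translation":[12,15,-10],"twist":0,"fingers":0},{"translation":[20,26,-10],"twist":0,"fingers":0},{"translation":[23,30,0],"twist":0,"fingers":0},{"translation":[23,30,0],"twist":0,"fingers":0},{"translation":[23,30,0],"twist":0,"fingers":0},{"translation":[23,30,0],"twist":0,"fingers":0},{"translation":[23,30,0],"twist":0,"fingers":0},{"translation":[23,30,0],"twist":0,"fingers":0},{"translation":[23,30,0],"twist":0,"fingers":0},{"translation":[23,30,0],"twist":0,"fingers":0},{"translation":[23,30,0],"twist":0,"fingers":0},{"translation":[23,30,0],"twist":0,"fingers":0}], "squeeze": 20}}

```text
t: 1.1
ee_pos: [0.3261, 0.2052, 0.2512]
ee_rot: [-3.141, 0.0, -0.259]
ft_force: [0.1, -0.4, 0.0]
opening: -0.0001
finger_force: 0.0
```

Emit:
{"fn": "carry_out", "kwargs": {"series": [{"translation":[23,30,0],"twist":0,"fingers":0},{"translation":[23,30,0],"twist":0,"fingers":0},{"translation":[23,30,0],"twist":0,"fingers":0},{"translation":[23,30,0],"twist":0,"fingers":0},{"translation":[23,30,0],"twist":0,"fingers":0},{"translation":[23,30,0],"twist":0,"fingers":0},{"translation":[23,30,0],"twist":0,"fingers":0},{"translation":[22,28,0],"twist":0,"fingers":0},{"translation":[0,0,10],"twist":-0.09,"fingers":0},{"translation":[0,0,20],"twist":-0.09,"fingers":0},{"translation":[0,0,20],"twist":-0.09,"fingers":0},{"translation":[0,0,10],"twist":-0.09,"fingers":0}]}}

```text
t: 2.1
ee_pos: [0.4402, -0.0704, 0.1887]
ee_rot: [-3.141, 0.004, 0.103]
ft_force: [0.4, -0.0, 0.7]
opening: -0.0001
finger_force: 0.0
```

```bash
python3 - <<'E'
from h import *
s=cams.snapshot("side");t=cams.snapshot("top")
a=s["img"][190:384,180:340,::-1];b=t["img"][160:280,260:420,::-1]
a=cv2.resize(a,(400,485),interpolation=cv2.INTER_CUBIC);b=cv2.resize(b,(400,300),interpolation=cv2.INTER_CUBIC)
b=cv2.copyMakeBorder(b,0,185,0,0,cv2.BORDER_CONSTANT)
cv2.imwrite("pics/c1.png",np.hstack([a,b]));print(manip.state()["ee_pos"],manip.state()["ee_rot"])
E
```

```text
[ 0.44012845 -0.07023582  0.18917007] [-3.14158409  0.0055171   0.09920267]
```

View pics/c1.png

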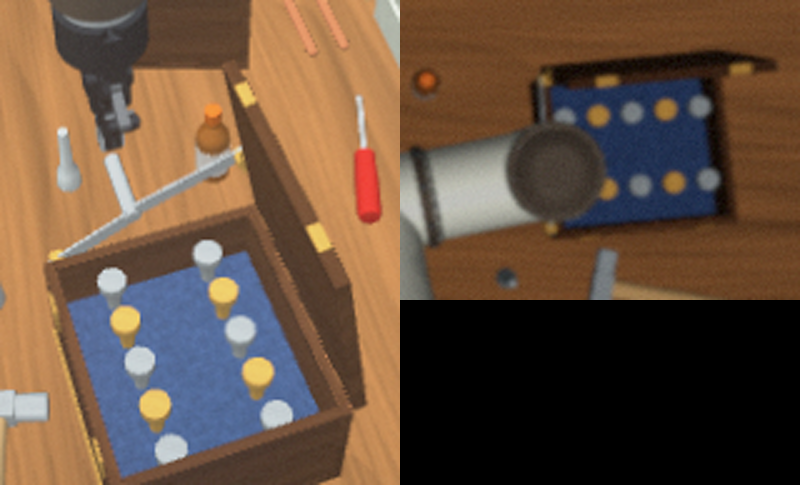

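The fingertips, at about (113,145) in the side crop, hang right above the outer half of the tab, whose tip is at (113,158). Now I'll go down to it and press.

Emit:
{"fn": "carry_out", "kwargs": {"series": [{"translation":[2,0,14],"twist":0,"fingers":0},{"translation":[0,0,12],"twist":0,"fingers":0},{"translation":[0,0,6],"twist":0,"fingers":0},{"translation":[0,0,4],"twist":0,"fingers":0},{"translation":[0,0,3],"twist":0,"fingers":0},{"translation":[1,0,3],"twist":0,"fingers":0},{"translation":[1,0,3],"twist":0,"fingers":0},{"translation":[1,0,3],"twist":0,"fingers":0}]}}

```text
t: 2.87
ee_pos: [0.4475, -0.0693, 0.1437]
ee_rot: [3.142, -0.002, 0.1]
ft_force: [-0.5, 0.2, 1.6]
opening: -0.0001
finger_force: 1.0
```

Emit:
{"fn": "carry_out", "kwargs": {"series": [{"translation":[1,0,3],"twist":0,"fingers":0},{"translation":[1,0,3],"twist":0,"fingers":0},{"translation":[1,0,3],"twist":0,"fingers":0},{"translation":[2,0,3],"twist":0,"fingers":0},{"translation":[1,0,3],"twist":0,"fingers":0},{"translation":[1,0,3],"twist":0,"fingers":0},{"translation":[1,0,3],"twist":0,"fingers":0},{"translation":[1,0,3],"twist":0,"fingers":0}]}}

```text
t: 3.53
ee_pos: [0.4552, -0.0687, 0.1189]
ee_rot: [3.141, 0.002, 0.1]
ft_force: [-3.6, -0.7, 5.0]
opening: 0.0004
finger_force: 2.6
```

Emit:
{"fn": "carry_out", "kwargs": {"series": [{"translation":[0,0,-10],"twist":0,"fingers":0},{"translation":[0,0,-25],"twist":0,"fingers":0},{"translation":[0,0,-36],"twist":0,"fingers":0},{"translation":[0,0,-36],"twist":0,"fingers":0},{"translation":[0,0,-36],"twist":0,"fingers":0},{"translation":[0,0,-36],"twist":0,"fingers":0},{"translation":[0,0,-36],"twist":0,"fingers":0},{"translation":[0,0,-35],"twist":0,"fingers":0}]}}

```text
t: 4.2
ee_pos: [0.4566, -0.0683, 0.3712]
ee_rot: [-3.141, -0.003, 0.1]
ft_force: [1.9, 1.1, -0.5]
opening: -0.0001
finger_force: 0.0
```

Emit:
{"fn": "carry_out", "kwargs": {"series": [{"translation":[10,14,0],"twist":0,"fingers":0},{"translation":[20,28,0],"twist":0,"fingers":0},{"translation":[20,28,0],"twist":0,"fingers":0},{"translation":[20,28,0],"twist":0,"fingers":0},{"translation":[20,28,0],"twist":0,"fingers":0},{"translation":[20,28,0],"twist":0,"fingers":0},{"translation":[11,16,0],"twist":0,"fingers":0}]}}

```text
t: 4.78
ee_pos: [0.5961, -0.228, 0.367]
ee_rot: [3.141, -0.001, 0.099]
ft_force: [0.4, 0.2, -0.4]
opening: 0.0003
finger_force: 0.0
```

```bash
python3 - <<'E'
from h import *
s=cams.snapshot("side");t=cams.snapshot("top")
a=s["img"][190:384,180:340,::-1];b=t["img"][160:280,260:420,::-1]
a=cv2.resize(a,(400,485),interpolation=cv2.INTER_CUBIC);b=cv2.resize(b,(400,300),interpolation=cv2.INTER_CUBIC)
b=cv2.copyMakeBorder(b,0,185,0,0,cv2.BORDER_CONSTANT)
cv2.imwrite("pics/c2.png",np.hstack([a,b]));print(manip.state()["ee_pos"],manip.state()["ft_force"])
E
```

```text
[ 0.59568984 -0.22770766  0.36592998] [ 0.08068796  0.33689486 -0.23811224]
```

View pics/c2.png

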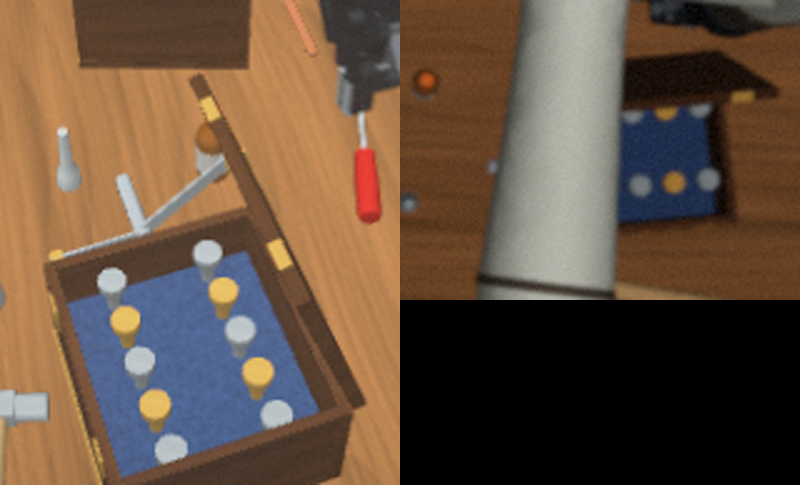

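The stay is broken, with its knee sagging at about (140,228) in the side crop, and the lid has tipped a little forward. The fingers are behind the lid, clear of it. Next I'll drop them behind the lid and draw them toward the robot.

Emit:
{"fn": "carry_out", "kwargs": {"series": [{"translation":[0,0,20],"twist":0,"fingers":0},{"translation":[0,0,30],"twist":0,"fingers":0},{"translation":[0,0,30],"twist":0,"fingers":0},{"translation":[0,0,10],"twist":0,"fingers":0},{"translation":[-10,0,0],"twist":0,"fingers":0},{"translation":[-10,0,0],"twist":0,"fingers":0},{"translation":[-10,0,0],"twist":0,"fingers":0},{"translation":[-7,0,0],"twist":0,"fingers":0},{"translation":[-5,0,0],"twist":0,"fingers":0},{"translation":[-4,0,0],"twist":0,"fingers":0}]}}

```text
t: 5.72
ee_pos: [0.5469, -0.2304, 0.281]
ee_rot: [3.141, -0.003, 0.1]
ft_force: [0.3, -0.5, -0.1]
opening: 0.0002
finger_force: 0.0
```

Emit:
{"fn": "carry_out", "kwargs": {"series": [{"translation":[-4,0,1],"twist":0,"fingers":0},{"translation":[-4,0,1],"twist":0,"fingers":0},{"translation":[-4,0,1],"twist":0,"fingers":0},{"translation":[-4,0,1.5],"twist":0,"fingers":0},{"translation":[-4,0,1.5],"twist":0,"fingers":0},{"translation":[-4,0,1.5],"twist":0,"fingers":0},{"translation":[-4,0,1.5],"twist":0,"fingers":0}]}}

```text
t: 6.3
ee_pos: [0.5192, -0.2331, 0.2702]
ee_rot: [3.141, 0.0, 0.1]
ft_force: [2.6, -0.0, 1.8]
opening: -0.0002
finger_force: 1.3
```

Emit:
{"fn": "carry_out", "kwargs": {"series": [{"translation":[-3.5,0,2],"twist":0,"fingers":0},{"translation":[-3.5,0,2],"twist":0,"fingers":0},{"translation":[-3.5,0,2],"twist":0,"fingers":0},{"translation":[-3.5,0,2],"twist":0,"fingers":0},{"translation":[-3.5,0,2.2],"twist":0,"fingers":0},{"translation":[-3.5,0,2.2],"twist":0,"fingers":0},{"translation":[-3.5,0,2.2],"twist":0,"fingers":0},{"translation":[-3.5,0,2.2],"twist":0,"fingers":0},{"translation":[-3.2,0,2.4],"twist":0,"fingers":0},{"translation":[-3.2,0,2.4],"twist":0,"fingers":0},{"translation":[-3.2,0,2.4],"twist":0,"fingers":0},{"translation":[-3.2,0,2.4],"twist":0,"fingers":0}]}}

```text
t: 7.3
ee_pos: [0.4787, -0.237, 0.2435]
ee_rot: [-3.141, -0.0, 0.1]
ft_force: [0.8, -0.9, 0.9]
opening: -0.0003
finger_force: 0.9
```

Emit:
{"fn": "carry_out", "kwargs": {"series": [{"translation":[-3,0,2.8],"twist":0,"fingers":0},{"translation":[-3,0,2.8],"twist":0,"fingers":0},{"translation":[-2.9,0,2.8],"twist":0,"fingers":0},{"translation":[-2.9,0,2.8],"twist":0,"fingers":0},{"translation":[-2.6,0,3.1],"twist":0,"fingers":0},{"translation":[-2.6,0,3.1],"twist":0,"fingers":0},{"translation":[-2.6,0,3.1],"twist":0,"fingers":0},{"translation":[-2.6,0,3.1],"twist":0,"fingers":0},{"translation":[-2.4,0,3.3],"twist":0,"fingers":0},{"translation":[-2.4,0,3.3],"twist":0,"fingers":0},{"translation":[-2.4,0,3.3],"twist":0,"fingers":0},{"translation":[-2.4,0,3.3],"twist":0,"fingers":0}]}}

```text
t: 8.3
ee_pos: [0.4471, -0.2401, 0.2067]
ee_rot: [-3.141, -0.0, 0.1]
ft_force: [0.7, 0.5, 1.8]
opening: -0.0
finger_force: 0.6
```

Emit:
{"fn": "carry_out", "kwargs": {"series": [{"translation":[-2,0,3.5],"twist":0,"fingers":0},{"translation":[-2,0,3.5],"twist":0,"fingers":0},{"translation":[-2,0,3.5],"twist":0,"fingers":0},{"translation":[-2,0,3.5],"twist":0,"fingers":0},{"translation":[-1.7,0,3.7],"twist":0,"fingers":0},{"translation":[-1.7,0,3.7],"twist":0,"fingers":0},{"translation":[-1.6,0,3.7],"twist":0,"fingers":0},{"translation":[-1.6,0,3.7],"twist":0,"fingers":0},{"translation":[-1.3,0,3.7],"twist":0,"fingers":0},{"translation":[-1.3,0,3.7],"twist":0,"fingers":0}]}}

```text
t: 9.13
ee_pos: [0.43, -0.2419, 0.1705]
ee_rot: [-3.142, 0.0, 0.1]
ft_force: [0.5, -0.3, 1.3]
opening: -0.0002
finger_force: 0.5
```

Emit:
{"fn": "carry_out", "kwargs": {"series": [{"translation":[-1,0,3],"twist":0,"fingers":0},{"translation":[-1,0,3],"twist":0,"fingers":0},{"translation":[-1,0,3],"twist":0,"fingers":0},{"translation":[-1,0,3],"twist":0,"fingers":0},{"translation":[-1,0,3],"twist":0,"fingers":0},{"translation":[0,0,3],"twist":0,"fingers":0},{"translation":[0,0,3],"twist":0,"fingers":0},{"translation":[0,0,3],"twist":0,"fingers":0},{"translation":[0,0,3],"twist":0,"fingers":0},{"translation":[0,0,2],"twist":0,"fingers":0},{"translation":[0,0,2],"twist":0,"fingers":0}]}}

```text
t: 10.05
ee_pos: [0.4251, -0.2424, 0.1396]
ee_rot: [-3.141, 0.0, 0.1]
ft_force: [0.0, -0.0, 0.9]
opening: 0.0002
finger_force: 0.4
```

Emit:
{"fn": "carry_out", "kwargs": {"series": [{"translation":[0,0,1.5],"twist":0,"fingers":0},{"translation":[0,0,1.5],"twist":0,"fingers":0},{"translation":[0,0,1.5],"twist":0,"fingers":0},{"translation":[0,0,1],"twist":0,"fingers":0},{"translation":[0,0,1],"twist":0,"fingers":0}]}}

```text
t: 10.47
ee_pos: [0.4252, -0.2424, 0.1334]
ee_rot: [3.142, -0.0, 0.1]
ft_force: [0.1, -0.3, 0.6]
opening: 0.0001
finger_force: 0.3
```

Emit:
{"fn": "carry_out", "kwargs": {"series": [{"translation":[0,0,0.7],"twist":0,"fingers":0},{"translation":[0,0,0.7],"twist":0,"fingers":0},{"translation":[0,0,0.5],"twist":0,"fingers":0},{"translation":[0,0,0.5],"twist":0,"fingers":0},{"translation":[0,0,0],"twist":0,"fingers":0}]}}

```text
t: 10.88
ee_pos: [0.4253, -0.2424, 0.1321]
ee_rot: [3.141, -0.0, 0.101]
ft_force: [-1.9, 1.5, 7.8]
opening: -0.0001
finger_force: 3.6
```

The tips stopped at 132 mm, which is the height of a shut lid, and the force has risen, so the lid is shut. I'll let go and check.

Emit:
{"fn": "carry_out", "kwargs": {"series": [{"translation":[0,0,-3],"twist":0,"fingers":0},{"translation":[0,0,-10],"twist":0,"fingers":0},{"translation":[0,0,-25],"twist":0,"fingers":0},{"translation":[0,0,-30],"twist":0,"fingers":0},{"translation":[0,0,-30],"twist":0,"fingers":0},{"translation":[0,0,-30],"twist":0,"fingers":0},{"translation":[0,0,-10],"twist":0,"fingers":0},{"translation":[0,0,0],"twist":0,"fingers":0}]}}

```text
t: 11.55
ee_pos: [0.4269, -0.2429, 0.2723]
ee_rot: [3.139, -0.007, 0.101]
ft_force: [0.7, -0.3, -0.4]
opening: -0.0001
finger_force: 0.0
```

```bash
python3 - <<'E'
from h import *
s=cams.snapshot("side")
cv2.imwrite("pics/c3.png",cv2.resize(s["img"][90:384,150:370,::-1],(449,600),interpolation=cv2.INTER_CUBIC));print(manip.state()["ee_pos"],manip.state()["ft_force"])
E
```

```text
[ 0.42577696 -0.24233526  0.26983447] [-0.32811004 -0.53703671 -0.88857516]
```

View pics/c3.png

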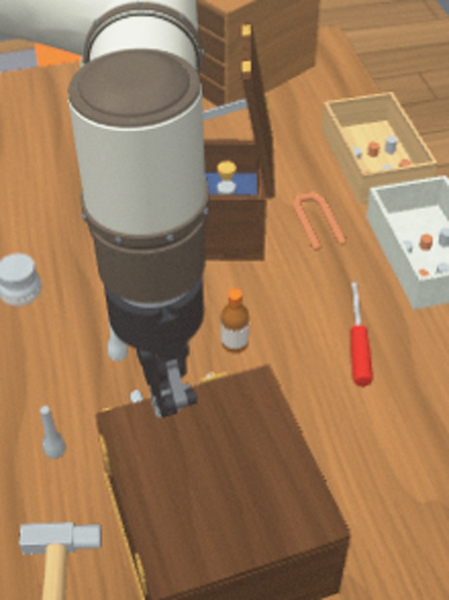

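The wide lid lies flat and shut, with its corners at (100,412), (268,368) and (348,535). The gripper is clear above it, and the narrow chest still stands open at (255,110).

```bash
python3 -c "
from bench import manip
print(manip.hand_in())"
```

```text
the job is handed in; nothing more can be done
None
```

I broke the wide chest's stay and lowered its lid fully shut in about 11.6 s, left the narrow chest open, withdrew the arm clear of everything and handed the job in; no verdict came back.

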